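Pull the vial block out of the dry-block heater

ROBOT

A 7-joint arm with a two-finger parallel gripper is mounted at the origin on a cart in front of the work surface, level with it; the furniture and walls round the work are solid. World frame = base frame: x ahead of the robot, y to its left, z up, the work surface at z = 0. Lengths are in mm, angles in rad, forces in N, time in s.
With the tool pointing down it reaches from about 425 to 875 mm from the base axis. Payload 8.4 kg.
Tool frame: the origin (TCP) lies midway between the tips of the shut fingers; the grasp point (between the pads) lies 19 mm behind it (arm.grip_depth is the distance from the TCP to the grasp point, in mm); y points along the fingers, z is the direction in which the jaws open and shut, and the axes are right-handed (so a half turn about y gives the same grasp; the last joint's range is limited). The gripper opens to 87 mm and grips with 3 to 60 N. Pads are 19 mm wide; open, the fingers measure 117 mm over their backs; the gripper's body (75 mm by 190 mm) begins 51 mm behind the grasp point.
Start: joints at [-1.439, 0.333, 0.04, 1.465, -0.013, 1.343, -0.059], TCP at [148.695, 632.735, 222.546] pointing down, gripper open.
Joint ranges: [-2.58, 2.58], [-0.38, 2.09], [-1.3, 1.39], [0.25, 2.4], [-1.5, 4.64], [0.08, 2.09], [-2.65, 2.65]. Speed limits (rad/s): [2.22, 2.22, 2.79, 2.79, 3.14, 3.14, 3.14].

INTERFACE

Orientations are given as [roll, pitch, yaw] about the fixed x, y, z axes, in that order (R = Rz(yaw) Ry(pitch) Rx(roll)).
In Python, from rig import arm gives the robot as it stands.
- The arm moves only by the tool jog_arm, never from a script. Its argument "moves" is text: rows parted by semicolons, each of 7 numbers parted by spaces: the turn, a rotation vector about the world's x, y, z in degrees, then the shift along the world's x, y, z in mm, then the closure, from -1 (fully open) to 1 (shut). A call has 1 to 20 rows; each row is the pose to reach, as a shift and turn from the pose commanded when the call began; what a row does not reach only later rows make up. A row lasts 1/12 s, in which the tool goes at most 41.7 mm and 7.16 degrees, less where a joint would pass 70% of its speed; a pose out of reach is approached as far as the arm can. A call with a gripper value outside its range is refused whole. The fingers move at their own pace and stop on an object; "grip_force" is the grip in N (left out, the last holds). Time passes only in rows, so rows that repeat a pose let the fingers close. It gives the time, the measured TCP pose, the force and the opening at its end, in the units of the state.
- arm.get_obs(): the state, without advancing time (a new reading comes with each control period).
- arm.snapshot(name): name is "scene" or "side" or "wrist"; returns a dict with "image" (384x512x3 uint8, blue, green, red), "mtx" (3x3 intrinsics, pixels), "extrinsics" (4x4, takes a point from camera to world coordinates); the wrist camera has in their place "mount" (4x4, takes a point from camera to tool coordinates, whose origin is the TCP and whose axes are the tool frame's). Camera axes: x right, y up, looking along -z (the intrinsics and any distortion apply to the point x, -y, -z); pixel columns grow to the right and rows downward; lengths in mm; the calibration is good to about 2 mm. A picture is of the moment at which its call begins: read the wrist's pose just before it. There is no depth.
- arm.hand_in(): hands the job in, once; it reports no verdict.
The state is a dict: "time_s": time; "q": joint angles; "qd": joint speeds; "joint_torque": joint torques, N m; "tool_pos": TCP position; "tcp_rot": TCP orientation; "wrist_force": force on the tool from outside, world axes, zero at the start; "wrist_torque": the same for the moment, N m; "opening": opening from 0.0 (shut) to 1.0 (fully open).
Only numpy, scipy, OpenCV 4.12 (cv2) and the standard library are available. Lean on these libraries where they do the work, as an engineer would, in place of code of your own. Each camera call takes 0.05 s, during which the arm holds its last target. There are 200 camera calls.

TASK

The small dry-block heater is switched off and cold, and I want to look into its well. Take off its tinted cover by the knob and set it down gently, right way up, on a free patch of the bench, then draw the aluminium vial block straight up out of the well by its T-handle and finish while still holding it there, level and still, directly above the well with about 5 cm of air between the block and the heater. The vials must stay in their holes, the block must not be tipped on the way, and nothing else on the bench may be knocked or shifted.

Things in the scene. Friction and masses are not known exactly. Their poses are not given: they have to be found in the camera images.
- heater: White dry-block heater, fixed, 70 mm high, 118 mm wide (y), from 94 mm in front (-x) to 45 mm behind (+x) of its origin, which lies on the bench under the centre of its well. Its x axis points from the sloping control panel to its back, z up. Grey deck round the well: 70 mm up.
- well_mouth (a point): On the heater: centre of the well's mouth, 75 mm above the bench, level with the top of the 5 mm high aluminium rim (72 x 92 mm outside) that stands on the deck round the well. The well is 60 (x) x 80 (y) mm, its floor 45 mm below this point. Mind the wrist: behind the heater the upright front of the big cream spectrometer stands 0.55 m ahead of the robot's base axis, from 0.35 m to its right and on to the left.
- cover_knob (a point): Centre of the round black knob (26 mm diameter, 23 mm high) on the loose cover, a tinted clear hood open below, 84 (x) x 104 (y) mm, 160 g. The point is 22 mm above its top face, 11 mm below the knob's top, 96 mm above its lower edge. It stands on the heater's deck (3 mm play) over the block and T-handle (top 134 mm above the bench): lift it straight up 70 mm before going sideways. Axes as the heater's.
- block_grip (a point): Centre of the black T-handle bar of the loose aluminium vial block (0.4 to 0.65 kg). Bar: flat-sided, 56 mm along the block's x axis, 13 mm wide (y), 15 mm high. It lies over the centre of mass, 47 mm above the block's top face (vial caps stand 11 mm above that face), 95 mm above its underside. Seated in the well the point is about 126 mm above the bench, axes nearly the heater's, z up.
- block_base (a point): Centre of the underside of the same block (56 (x) x 76 (y) x 48 mm high). Seated, it lies 44 mm below the well's mouth with 2 mm play all round; the block slides out straight upwards.
- vial_0_mid (a point): Middle of a small vial with a blue cap, 12 mm diameter, 33 mm high, standing loose in a 22 mm deep hole of the block; seated, this point lies about 52 mm below the T-handle's centre. Not to be handled.
- vial_1_mid (a point): Middle of a small vial with a red cap, 12 mm diameter, 33 mm high, standing loose in a 22 mm deep hole of the block; seated, this point lies about 52 mm below the T-handle's centre. Not to be handled.
- vial_2_mid (a point): Middle of a small vial with a white cap, 12 mm diameter, 33 mm high, standing loose in a 22 mm deep hole of the block; seated, this point lies about 52 mm below the T-handle's centre. Not to be handled.
- vial_3_mid (a point): Middle of a small vial with a blue cap, 12 mm diameter, 33 mm high, standing loose in a 22 mm deep hole of the block; seated, this point lies about 52 mm below the T-handle's centre. Not to be handled.
- flask_100b: Bystander: glass volumetric flask with clear stopper, 60 mm diameter, 165 mm high; origin at the centre of its underside.
- sample_1: Bystander: white sample bottle with white cap, 38 mm diameter, 76 mm high; origin at the centre of its underside.
- sample_2: Bystander: a second white sample bottle with white cap, 38 mm diameter, 76 mm high; origin at the centre of its underside.
- beaker_100: Bystander: glass beaker, 55 mm diameter, 70 mm high; origin at the centre of its underside.
- timer: Bystander: white bench timer lying flat, 66 x 66 x 18 mm; origin at the centre of its underside.
- marker_pen: Bystander: white marker pen with a black cap lying flat, 17 (x) x 135 (y) x 16 mm; origin at the centre of its underside.

How it is judged (in metres and radians):
On the way, in this order (a step that is already met when the one before it is completed fails the run):
1. the cover is lifted clear of the T-handle, held by its knob (height (world z) of cover_knob above 0.22 m and distance between the grasp point and cover_knob below 0.035 m and contact force between the fingers and cover above 0.5 N), for 0.1 s.
2. the cover stands on the bench, right way up and let go, while the block still sits in its well (height (world z) of cover_knob below 0.102 m and angle between cover_knob's own z axis and vertical below 0.1 rad and contact force between the fingers and cover below 0.1 N and z of block_grip in the frame of heater below 0.135 m), for 0.3 s.
3. the block is drawn out of the well, clear of the rim, in the fingers (z of block_grip in the frame of heater above 0.18 m and contact force between the fingers and block above 1 N), for 0.2 s.
At the end, for the whole second after the job is handed in: Block held by its T-handle (grasp point within 40 mm of the bar centre) by the fingers alone, underside 2.5 to 10 cm above the rim, within 35 mm of the well centre, tilt under 5 degrees, still; all vials in their holes; cover upright on the bench, let go, at rest (z of block_grip in the frame of heater between 0.195 and 0.27 m and horizontal distance between block_grip and heater below 0.035 m and distance between the grasp point and block_grip below 0.04 m and angle between block_grip's own z axis and vertical below 0.09 rad and linear speed of each of block, cover below 0.02 m/s and angular speed of block below 0.15 rad/s and contact force between the fingers and block above 1 N and contact force between block and heater below 0.1 N and contact force between each of block, the fingers and cover below 0.1 N and z of vial_0_mid in the frame of block_grip between -0.065 and -0.04 m and z of vial_1_mid in the frame of block_grip between -0.065 and -0.04 m and z of vial_2_mid in the frame of block_grip between -0.065 and -0.04 m and z of vial_3_mid in the frame of block_grip between -0.065 and -0.04 m and height (world z) of cover_knob below 0.102 m and angle between cover_knob's own z axis and vertical below 0.1 rad); the arm keeps its last pose, push and grip.
It fails at once if the block is tipped by more than 17 degrees (angle between block_grip's own z axis and vertical above 0.3 rad).
It fails at once if the cover is dropped (falling free) (contact force between the fingers and cover below 0.1 N and linear speed of cover above 0.5 m/s).
It fails at once if a bystander is shifted by more than 25 mm or tipped (distance of any of flask_100b, sample_1, sample_2, beaker_100, timer, marker_pen from where it was at the start of the episode above 0.025 m or angle between any of flask_100b, sample_1, sample_2, beaker_100's own z axis and vertical above 0.3 rad).
It also fails if it takes over 58 s, if anything falls off the work surface, if the arm or the gripper's body presses on something with over 40 N, if the wrist force passes 120 N, or if a joint passes its speed limit or range.

## Working session

There is one attempt and no reset: what is moved stays moved. The work goes in short steps, Python scripts to look and compute and a tool call to move; the robot and the scene stay as the last step left them, time stands still between calls to the robot, and variables do not carry over. Pictures are saved under pics/ and viewed, about 8 in all and at most 12, crops included, and the job is handed in when it is done.

Besides the shell and the picture viewer there is one more tool, called after ">>>" by a JSON object that holds its "op" and its "data", one argument or row to a line. jog_arm: Moves the arm, as the interface text tells. Its arguments: {"type":"object","properties":{"moves":{"type":"string"},"grip_force":{"type":"number"}},"required":["moves"]}

```bash
ls; mkdir -p pics; cat > h.py <<'E'
import numpy as np, cv2
from rig import arm
from scipy.spatial.transform import Rotation as R
def snap(n,f):
    o=arm.get_obs(); s=arm.snapshot(n); cv2.imwrite('pics/'+f+'.png',s['image'])
    if 'extrinsics' in s: E=np.array(s['extrinsics'],float)
    else:
        T=np.eye(4); T[:3,:3]=R.from_euler('xyz',o['tcp_rot']).as_matrix(); T[:3,3]=o['tool_pos']; E=T@np.array(s['mount'],float)
    np.savez('pics/'+f+'.npz',img=s['image'],K=np.array(s['mtx'],float),E=E,**({'d':np.array(s['dist'])} if 'dist' in s else {}))
    return s,o
def ray(f,u,v):
    z=np.load('pics/'+f+'.npz');K,E=z['K'],z['E']
    d=np.array([(u-K[0,2])/K[0,0],-(v-K[1,2])/K[1,1],-1.]); return E[:3,3],E[:3,:3]@d
def plane(f,u,v,h):
    c,d=ray(f,u,v); return c+d*(h-c[2])/d[2]
def proj(f,P):
    z=np.load('pics/'+f+'.npz');K,E=z['K'],z['E']; p=E[:3,:3].T@(np.array(P,float)-E[:3,3])
    return np.array([K[0,2]-K[0,0]*p[0]/p[2],K[1,2]+K[1,1]*p[1]/p[2]])
def tri(*obs):
    A=np.zeros((3,3));b=np.zeros(3);L=[]
    for o in obs:
        c,d=ray(*o);d=d/np.linalg.norm(d);M=np.eye(3)-np.outer(d,d);A+=M;b+=M@c;L.append((c,M))
    x=np.linalg.solve(A,b); return x,[np.linalg.norm(M@(x-c)) for c,M in L]
E
python3 - <<'E'
from h import *
for n in ('scene','side','wrist'):
    s,o=snap(n,n+'0'); print(n,s.keys(),np.load('pics/'+n+'0.npz')['E'].round(2).tolist(),np.array(s['mtx']).round(1).tolist())
print(o)
print(arm.grip_depth)
a=[cv2.imread(f'pics/{n}0.png') for n in('scene','side')]
cv2.imwrite('pics/both.png',cv2.resize(np.vstack(a),(448*1,672))[:600] if 0 else np.vstack(a)[:, :])
E
```

```text
pics
scene dict_keys(['image', 'mtx', 'extrinsics']) [[0.47, 0.51, -0.72, -276.38], [-0.88, 0.28, -0.38, -439.74], [0.01, 0.81, 0.58, 749.9], [0.0, 0.0, 0.0, 1.0]] [[363.3, 0.0, 256.0], [0.0, 363.3, 187.6], [0.0, 0.0, 1.0]]
side dict_keys(['image', 'mtx', 'extrinsics']) [[-0.83, 0.31, -0.47, -226.65], [-0.56, -0.46, 0.69, 979.55], [-0.0, 0.83, 0.55, 961.35], [0.0, 0.0, 0.0, 1.0]] [[425.7, 0.0, 255.5], [0.0, 425.7, 190.2], [0.0, 0.0, 1.0]]
wrist dict_keys(['image', 'mtx', 'mount']) [[0.23, -0.93, -0.29, 67.5], [0.97, 0.22, 0.07, 651.83], [-0.0, -0.3, 0.95, 384.29], [0.0, 0.0, 0.0, 1.0]] [[318.8, 0.0, 254.8], [0.0, 318.8, 191.3], [0.0, 0.0, 1.0]]
{'time_s': 0.1, 'q': array([-1.43918707,  0.33381861,  0.03986123,  1.46614028, -0.01336362,
        1.34327223, -0.05846396]), 'qd': array([ 0.00163098, -0.0014098 ,  0.00033304, -0.00333431, -0.00151502,
       -0.00121331, -0.00011734]), 'joint_torque': array([ 4.73396183e-03, -6.57814407e+01,  1.34056471e+00, -4.04709363e+01,
       -5.96120884e-02,  4.09833365e-02,  9.38316816e-05]), 'tool_pos': array([148.63609255, 632.37299575, 221.78285169]), 'tcp_rot': array([-1.57216417e+00, -1.22669020e-04, -2.30768534e-01]), 'wrist_force': array([0.64747425, 0.34113293, 0.3906126 ]), 'wrist_torque': array([0.00454986, 0.03639248, 0.00951671]), 'opening': 1.0000501527798002}
18.700000000000003
```

View pics/scene0.png

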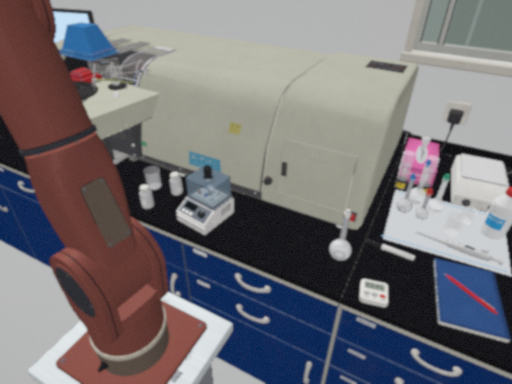

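View pics/side0.png

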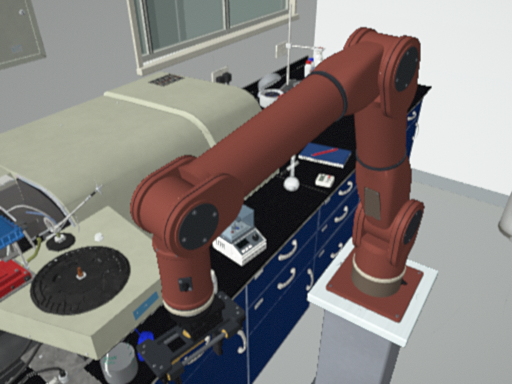

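Scene view: heater at about (205,205), with its knob near (208,172). Bottles are at (146,196) and (176,183), the beaker at (152,177), the flask at (340,245), the timer at (374,292) and the pen at (397,252). Side view: heater at about (240,238), partly hidden by the arm.

```bash
python3 - <<'E'
from h import *
for n,u,v,h in [('heater front L base',178,216,0),('knob',208,172,166),('flask',339,258,0),('timer',374,295,18),('pen',397,252,8),('s1',147,206,0),('s2',176,193,0),('beaker',152,187,0)]:
    print(n,plane('scene0',u,v,h).round(0))
print(tri(('scene0',208,172),('side0',243,208)))
a=cv2.resize(cv2.imread('pics/scene0.png')[140:260,120:270],None,fx=4,fy=4,interpolation=2)
b=cv2.resize(cv2.imread('pics/side0.png')[190:280,200:290],(480,480),interpolation=2)
cv2.imwrite('pics/crop0.png',cv2.resize(np.hstack([a,b]),(800,355)))
E
```

```text
heater front L base [396. 191.   0.]
knob [449.  99. 166.]
flask [ 465. -317.   -0.]
timer [ 369. -433.   18.]
pen [ 558. -455.    8.]
s1 [388. 313.   0.]
s2 [491. 274.   0.]
beaker [479. 371.   0.]
(array([433.12765764,  92.43958317, 168.54698424]), [np.float64(7.823650701122345), np.float64(7.823650701122304)])
```

View pics/crop0.png

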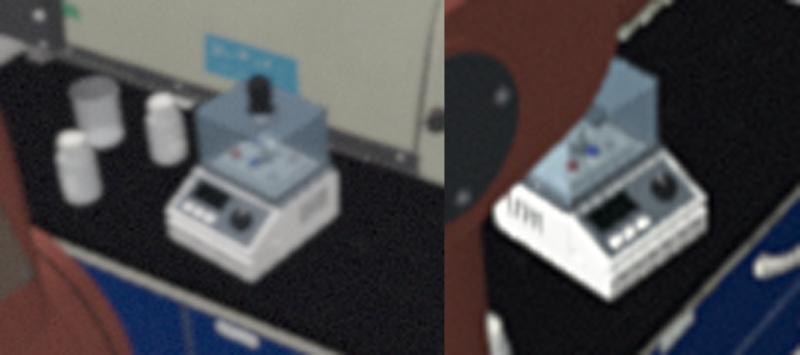

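```bash
python3 - <<'E'
from h import *
f=lambda x,y:(x/2.963+120,y/2.963+140)
P=[plane('scene0',*f(*p),0) for p in[(168,238),(252,280),(338,210)]]
for p in P: print(p.round(0))
for a,b in((P[1],P[0]),(P[2],P[1])): d=a-b; print(np.linalg.norm(d).round(0), np.degrees(np.arctan2(d[1],d[0])).round(1))
d=P[0]-P[1];print('yaw',np.degrees(np.arctan2(d[1],d[0]))-90); d=P[2]-P[1];print(np.degrees(np.arctan2(d[1],d[0])))
E
```

```text
[377. 182.   0.]
[365.  67.   0.]
[503.  48.   0.]
116.0 -95.6
139.0 -7.9
yaw -5.598811293832156
-7.909444237574196
```

>>> {"op": "jog_arm", "data": {
  "moves": "0 0 0 15 -25 40 -1;0 0 0 30 -50 80 -1;0 0 0 45 -80 100 -1;0 0 0 65 -115 110 -1;0 0 0 85 -150 110 -1;0 0 0 105 -186 110 -1;0 0 0 125 -222 110 -1;0 0 0 145 -257 110 -1;0 0 0 165 -293 110 -1;0 0 0 185 -328 110 -1;0 0 0 205 -364 110 -1;0 0 0 225 -400 110 -1;0 0 0 245 -435 110 -1;0 0 0 265 -471 110 -1;0 0 0 283 -503 110 -1;0 0 0 300 -533 110 -1;0 0 0 300 -533 110 -1;0 0 0 300 -533 110 -1;0 0 0 300 -533 110 -1"
}}

```text
time_s: 1.73
tool_pos: [448.3, 100.3, 332.4]
tcp_rot: [-1.571, 0.001, -0.231]
wrist_force: [0.0, 1.1, 0.6]
opening: 0.999
```

```bash
python3 - <<'E'
from h import *
for n in ('wrist','side','scene'): snap(n,n+'1')
a=cv2.imread('pics/wrist1.png'); b=cv2.resize(cv2.imread('pics/side1.png')[180:290,180:290],(384,384),interpolation=2)
cv2.imwrite('pics/c1.png',cv2.resize(np.hstack([a,b]),None,fx=.89,fy=.89))
c,d=proj('wrist1',(449,99,166)),proj('side1',(449,99,166));print(c,d)
E
```

```text
[254.05696166 173.34434047] [236.60126183 205.88989243]
```

View pics/c1.png

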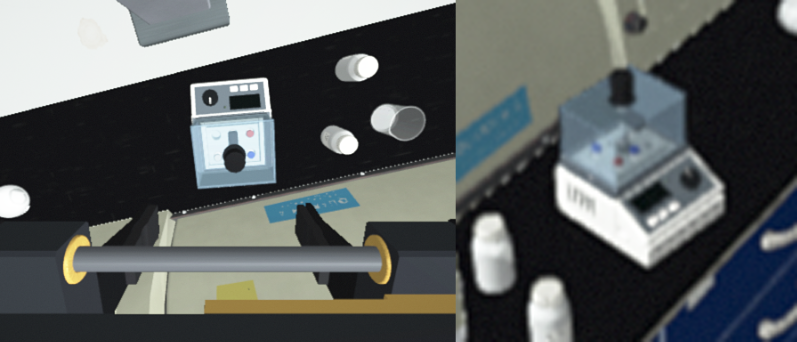

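Wrist view: knob at about (263,178) and heater behind it. The scene and side views show the knob clear. Side view: knob at about (233,207). I'll mask the dark knob in all three views and triangulate.

```bash
cat >> h.py <<'E'
def blob(f,u,v,r,thr=50):
    g=cv2.imread('pics/'+f+'.png').max(2); m=np.zeros_like(g); u,v=int(u),int(v)
    m[v-r:v+r,u-r:u+r]=(g[v-r:v+r,u-r:u+r]<thr)
    n,L,S,C=cv2.connectedComponentsWithStats(m)
    i=min(range(1,n),key=lambda i:np.hypot(*(C[i]-(u,v)))-S[i,4]*.02); return C[i],S[i]
E
python3 - <<'E'
from h import *
o=[]
for f,u,v,r in(('wrist1',262,177,20),('side1',234,207,9),('scene1',208,172,10)):
    for t in (45,60,75):
        c,s=blob(f,u,v,r,t); print(f,t,c.round(1),s)
    c,s=blob(f,u,v,r,60); o.append((f,*c))
print(tri(*o),tri(o[0],o[1]),tri(o[1],o[2]))
# cover top face / heater corners from wrist (light blue / white masks)
g=cv2.imread('pics/wrist1.png'); roi=g[60:230,190:330]
m=(roi.max(2)>100).astype(np.uint8)
n,L,S,C=cv2.connectedComponentsWithStats(m); 
for i in range(1,n):
    if S[i,4]>300:
        c=cv2.findContours((L==i).astype(np.uint8),0,2)[0][0]; r=cv2.minAreaRect(c); print(S[i],r,cv2.approxPolyDP(c,4,True).reshape(-1,2)+[190,60])
E
```

```text
wrist1 45 [262.6 179.5] [252 166  23  27 377]
wrist1 60 [263.  177.4] [251 163  24  30 589]
wrist1 75 [263.1 177.5] [251 162  25  32 609]
side1 45 [233.1 207.6] [230 203   7  10  61]
side1 60 [233. 208.] [230 203   7  11  73]
side1 75 [232.9 207.7] [229 202   9  12  84]
scene1 45 [207.3 172.7] [205 169   5   8  32]
scene1 60 [207.3 172.2] [205 167   6  11  58]
scene1 75 [207.2 171.8] [204 166   8  12  75]
(array([457.32054241, 107.11250639, 158.42158312]), [np.float64(0.23805691283664815), np.float64(0.6735687735529232), np.float64(0.88001093406041)]) (array([457.47798891, 107.1117098 , 159.09337764]), [np.float64(0.11474951260058658), np.float64(0.11474951260065203)]) (array([457.12737858, 107.17115831, 158.4745658 ]), [np.float64(0.7697231096999121), np.float64(0.7697231096997451)])
[   0    0   93   24 1130] ((46.0, 11.5), (23.0, 92.0), 90.0) [[190  83]
 [282  60]
 [190  60]]
[  24   27   96  125 9359] ((71.20223236083984, 89.37640380859375), (119.41936492919922, 94.00062561035156), 85.13549041748047) [[298  87]
 [214  95]
 [222 211]
 [309 205]
 [307 134]]
[ 76 156  64  14 485] ((107.5, 162.5), (13.0, 63.0), 90.0) [[329 216]
 [266 229]
 [329 229]]
```

```bash
python3 - <<'E'
from h import *
for a,b,h in (((214,95),(298,87),35),((222,211),(309,205),144),((309,205),(307,134),144),((222,211),(214,95),100)):
    d=plane('wrist1',*b,h)-plane('wrist1',*a,h); print(plane('wrist1',*a,h).round(),plane('wrist1',*b,h).round(),np.degrees(np.arctan2(d[1],d[0])).round(1),np.linalg.norm(d).round())
E
```

```text
[360.  63.  35.] [377. 178.  35.] 81.9 116.0
[490.  50. 144.] [506. 151. 144.] 81.0 102.0
[506. 151. 144.] [425. 164. 144.] 171.2 83.0
[506.  42. 100.] [361.  71. 100.] 168.6 147.0
```

>>> {"op": "jog_arm", "data": {
  "moves": "0 0 3.5 8 7 -40 -1;0 0 6.5 9 7 -80 -1;0 0 6.5 9 7 -100 -1;0 0 6.5 9 7 -100 -1;0 0 6.5 9 7 -100 -1"
}}

```text
time_s: 2.3
tool_pos: [457.1, 107.3, 232.5]
tcp_rot: [-1.572, 0.001, -0.116]
wrist_force: [-0.9, -0.2, 0.6]
opening: 1.002
```

>>> {"op": "jog_arm", "data": {
  "moves": "0 0 -1.9 0 0 -30 -1;0 0 -1.9 0 0 -55 -1;0 0 -1.9 0 0 -72 -1;0 0 -1.9 0 0 -81 -1;0 0 -1.9 0 0 -81 -1;0 0 -1.9 0 0 -81 -1",
  "grip_force": 20
}}

```text
time_s: 2.8
tool_pos: [458.6, 107.2, 153.1]
tcp_rot: [-1.57, -0.001, -0.15]
wrist_force: [-0.1, 0.4, 0.4]
opening: 0.999
```

```bash
python3 - <<'E'
from h import *
for n in ('wrist','side','scene'): s,o=snap(n,n+'2')
print(o['tool_pos'],o['wrist_force'])
a=cv2.imread('pics/wrist2.png'); b=cv2.resize(cv2.imread('pics/side2.png')[180:290,180:290],(384,384),interpolation=2)
cv2.imwrite('pics/c2.png',cv2.resize(np.hstack([a,b]),None,fx=.89,fy=.89))
E
```

```text
[458.82192825 107.26715655 153.31594395] [ 0.13419601  0.64987886 -0.59699768]
```

View pics/c2.png

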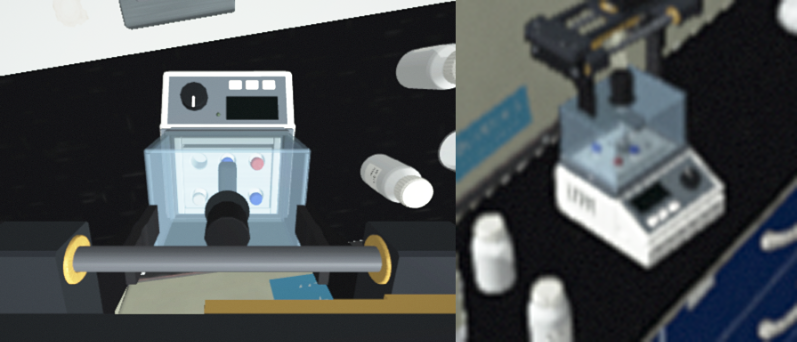

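The fingers straddle the knob, which sits at column 255, on the tool's centre line. I'll close and lift.

>>> {"op": "jog_arm", "data": {
  "moves": "0 0 0 0 0 0 1;0 0 0 0 0 0 1;0 0 0 0 0 0 1;0 0 0 0 0 0 1;0 0 0 0 0 0 1;0 0 0 0 0 0 1;0 0 0 0 0 0 1;0 0 0 0 0 0 1",
  "grip_force": 20
}}

```text
time_s: 3.62
tool_pos: [457.7, 106.7, 151.5]
tcp_rot: [-1.571, 0.0, -0.151]
wrist_force: [-0.1, 0.3, 1.1]
opening: 0.475
```

>>> {"op": "jog_arm", "data": {
  "moves": "0 0 0 0 0 4 1;0 0 0 0 0 10 1;0 0 0 0 0 20 1;0 0 0 0 0 32 1;0 0 0 0 0 45 1;0 0 0 0 0 60 1;0 0 0 0 0 75 1;0 0 0 0 0 88 1;0 0 0 0 0 95 1;0 0 0 0 0 95 1;0 0 0 0 0 95 1;0 0 0 0 0 95 1"
}}

```text
time_s: 4.62
tool_pos: [457.3, 106.6, 245.9]
tcp_rot: [-1.571, 0.001, -0.15]
wrist_force: [-0.4, 0.1, -2.5]
opening: 0.285
```

```bash
python3 - <<'E'
from h import *
for n in ('wrist','side','scene'): s,o=snap(n,n+'3')
print(o['tool_pos'],o['wrist_force'],o['opening'],o['q'])
a=cv2.resize(cv2.imread('pics/scene3.png')[110:280,120:370],None,fx=2.26,fy=2.26,interpolation=2); b=cv2.resize(cv2.imread('pics/side3.png')[150:290,180:320],(384,384),interpolation=2)
cv2.imwrite('pics/c3.png',cv2.resize(np.hstack([a,b]),None,fx=.83,fy=.83))
E
```

```text
[457.25223153 106.57559977 245.77890079] [ 0.20498141  0.34045582 -1.60482684] 0.28598009546183933 [-0.96464872 -0.09215043  0.6095448   1.87392939  0.05438025  1.3449696
  1.05091944]
```

View pics/c3.png

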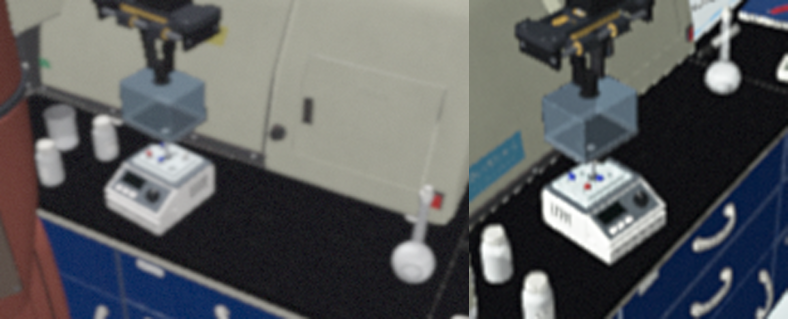

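Lift view: the cover hangs level above the heater and the block is still seated. The bottles at left are untouched. Opening 0.285 × 87 = 25 mm, which matches the knob. Next, a check of the cover's height in the grip from its lowest corner.

```bash
python3 - <<'E'
from h import *
c,d=ray('scene3',208,185)
c2,d2=ray('side3',(583/.83-564.9)/384*140+180,160/.83*140/384+150)
print('corner side px',(583/.83-564.9)/384*140+180,160/.83*140/384+150)
for z in (150,160,170): print(z,proj('scene3',(408,62,z)).round(1),proj('side3',(408,62,z)).round(1),proj('side3',(423.5,165,z)).round(1))
for z in (244-10,254-10): print('top corner',proj('scene3',(408,62,z)).round(1),proj('side3',(408,62,z)).round(1))
E
```

```text
corner side px 230.13372238955827 220.28112449799198
150 [211.1 187. ] [253.7 208.5] [230.8 223.1]
160 [210.9 184.1] [253.7 206. ] [230.6 220.6]
170 [210.7 181.2] [253.7 203.4] [230.5 218. ]
top corner [209.2 161.7] [253.5 186.7]
top corner [208.9 158.5] [253.5 184.1]
```

>>> {"op": "jog_arm", "data": {
  "moves": "0 0 0 0 -6 8 1;0 0 0 0 -20 10 1;0 0 0 0 -40 10 1;0 0 0 0 -60 10 1;0 0 0 0 -80 10 1;0 0 0 0 -100 10 1;0 0 0 0 -120 10 1;0 0 0 0 -140 10 1;0 0 0 0 -160 10 1;0 0 0 0 -180 10 1;0 0 0 0 -200 10 1;0 0 0 0 -215 10 1;0 0 0 0 -223 10 1;0 0 0 0 -227 10 1;0 0 0 0 -227 10 1;0 0 0 0 -227 10 1"
}}

```text
time_s: 6.1
tool_pos: [457.7, -119.8, 256.6]
tcp_rot: [-1.571, 0.0, -0.15]
wrist_force: [-0.4, 1.7, -2.0]
opening: 0.284
```

>>> {"op": "jog_arm", "data": {
  "moves": "0 0 0 0 0 -10 1;0 0 0 0 0 -30 1;0 0 0 0 0 -50 1;0 0 0 0 0 -70 1;0 0 0 0 0 -90 1;0 0 0 0 0 -110 1;0 0 0 0 0 -128 1;0 0 0 0 0 -142 1;0 0 0 0 0 -152 1;0 0 0 0 0 -157 1;0 0 0 0 0 -160 1;0 0 0 0 0 -160 1;0 0 0 0 0 -160 1"
}}

```text
time_s: 7.18
tool_pos: [458.1, -120.3, 97.0]
tcp_rot: [-1.571, -0.001, -0.15]
wrist_force: [-0.3, -0.5, -0.9]
opening: 0.282
```

Still hanging at TCP z 97. Now slow down in 2 mm steps until contact.

>>> {"op": "jog_arm", "data": {
  "moves": "0 0 0 0 0 -2 1;0 0 0 0 0 -4 1;0 0 0 0 0 -6 1;0 0 0 0 0 -8 1;0 0 0 0 0 -9 1;0 0 0 0 0 -9 1;0 0 0 0 0 -9 1"
}}

```text
time_s: 7.77
tool_pos: [460.5, -119.8, 90.0]
tcp_rot: [-1.568, -0.004, -0.15]
wrist_force: [-3.4, 3.5, 23.1]
opening: 0.289
```

```bash
python3 - <<'E'
from h import *
for n in ('side','scene'): s,o=snap(n,n+'4')
print(o['tool_pos'],o['wrist_force'])
yaw=np.radians(-8.5);c=np.array([457.8,-120,0]);Rz=R.from_euler('z',yaw).as_matrix()
for z in(0,5,10,15):
  for s in((-42,-52),(-42,52)): 
    p=c+Rz@np.array([*s,z]); print(z,s,proj('scene4',p).round(1),proj('side4',p).round(1))
a=cv2.resize(cv2.imread('pics/scene4.png')[170:270,220:340],(480,400),interpolation=2); b=cv2.resize(cv2.imread('pics/side4.png')[150:250,230:330],(400,400),interpolation=2)
cv2.imwrite('pics/c4.png',cv2.resize(np.hstack([a,b]),None,fx=.9,fy=.9))
E
```

```text
[ 460.46073055 -119.74890633   90.02624972] [-3.20364015  3.7790854  24.2648096 ]
0 (-42, -52) [281.4 252.1] [287.6 211.1]
0 (-42, 52) [252.2 236.9] [269.6 223.6]
5 (-42, -52) [281.5 250.8] [287.7 210.1]
5 (-42, 52) [252.2 235.6] [269.7 222.6]
10 (-42, -52) [281.6 249.6] [287.7 209. ]
10 (-42, 52) [252.2 234.4] [269.7 221.5]
15 (-42, -52) [281.7 248.3] [287.8 207.9]
15 (-42, 52) [252.2 233.1] [269.7 220.4]
```

View pics/c4.png

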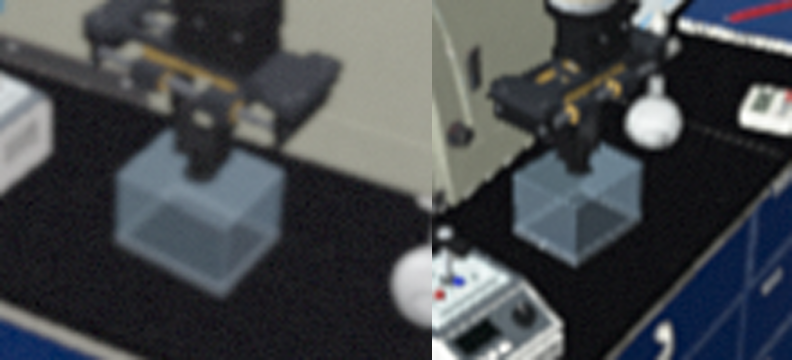

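The cover's near lower corner is at scene (281,252), which matches z≈0, and there is a 24 N contact, so it stands on the bench. I'll ease the push, then release.

>>> {"op": "jog_arm", "data": {
  "moves": "0 0 0 0 0 2 1;0 0 0 0 0 2 1;0 0 0 0 0 2 0.3;0 0 0 0 0 2 0;0 0 0 0 0 2 -0.5;0 0 0 0 0 2 -1;0 0 0 0 0 2 -1;0 0 0 0 0 2 -1;0 0 0 0 0 2 -1;0 0 0 0 0 2 -1;0 0 0 0 0 2 -1;0 0 0 0 0 2 -1;0 0 0 0 0 2 -1"
}}

```text
time_s: 8.95
tool_pos: [457.7, -120.3, 89.5]
tcp_rot: [-1.571, -0.0, -0.151]
wrist_force: [-0.9, 1.3, 0.4]
opening: 0.972
```

>>> {"op": "jog_arm", "data": {
  "moves": "0 0 0 0 0 5 -1;0 0 0 0 0 20 -1;0 0 0 0 0 45 -1;0 0 0 0 0 80 -1;0 0 0 0 0 115 -1;0 0 0 0 0 150 -1;0 0 0 0 0 180 -1;0 0 0 0 0 200 -1;0 0 0 0 0 200 -1"
}}

```text
time_s: 9.7
tool_pos: [459.4, -120.8, 293.9]
tcp_rot: [-1.569, -0.006, -0.151]
wrist_force: [-0.3, 1.0, -0.6]
opening: 1.0
```

>>> {"op": "jog_arm", "data": {
  "moves": "0 0 0 0 30 0 -1;0 0 0 0 70 0 -1;0 0 0 0 110 0 -1;0 0 0 0 150 0 -1;0 0 0 0 185 0 -1;0 0 0 0 210 0 -1;0 0 0 0 222 0 -1;0 0 0 0 227 0 -1;0 0 0 0 227 0 -1;0 0 0 0 227 0 -1;0 0 0 0 227 0 -1"
}}

```text
time_s: 10.62
tool_pos: [458.0, 104.8, 289.6]
tcp_rot: [-1.571, -0.0, -0.153]
wrist_force: [0.6, -0.7, 0.4]
opening: 1.003
```

```bash
python3 - <<'E'
from h import *
for n in ('wrist','side','scene'): s,o=snap(n,n+'5')
print(o['tool_pos'],o['tcp_rot'],[proj(f,(457.5,107,126)) for f in('wrist5','side5','scene5')])
a=cv2.resize(cv2.imread('pics/wrist5.png')[80:240,170:340],(425,400),interpolation=2); b=cv2.resize(cv2.imread('pics/side5.png')[190:260,200:270],(400,400),interpolation=2)
cv2.imwrite('pics/c5.png',cv2.resize(np.hstack([a,b]),None,fx=.96,fy=.96))
E
```

```text
[457.93080511 105.3049073  289.70530074] [-1.57039231e+00 -1.85890659e-04 -1.52823678e-01] [array([257.07891059, 172.29890287]), array([233.39417012, 216.23505429]), array([208.31654444, 180.97160506])]
```

View pics/c5.png

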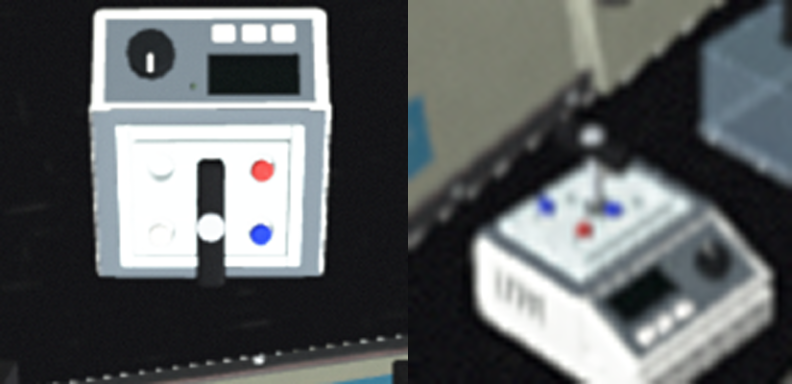

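Wrist view: the black bar is centred at about (258,172), parallel to the tool axis, with a light disc on its middle at (258,174.6). Side view: disc at about (233.5,214). I'll triangulate and measure the bar's angle from its mask.

```bash
python3 - <<'E'
from h import *
x,r=tri(('wrist5',257.9,174.6),('side5',233.5,214.2));print('disc',x,r)
g=cv2.imread('pics/wrist5.png'); u0,v0=170,80
m=np.zeros(g.shape[:2],np.uint8); m[143:203,245:271]=(g[143:203,245:271].max(2)<80)
ys,xs=np.nonzero(m[:190]); 
rows=np.arange(150,187); L=[(v,np.nonzero(m[v])[0]) for v in rows]
L=[(v,i.min()-.5,i.max()+.5) for v,i in L if len(i)]
pts=np.array([[plane('wrist5',(a+b)/2,v,134)[:2],] for v,a,b in L]).reshape(-1,2)
w=np.array([b-a for v,a,b in L]);print('px width',np.median(w),'rows',ys.min(),np.nonzero(m)[0].max())
vx,vy,cx,cy=cv2.fitLine(pts.astype(np.float32),cv2.DIST_HUBER,0,.01,.01).ravel();print('yaw',np.degrees(np.arctan2(vy,vx)),cx,cy,[p.round() for p in (pts[0],pts[-1])])
yw=np.radians(-8.6); t=(np.array([457.5,107])-[cx,cy])@[vx,vy]; print('axis at centre',[cx+t*vx,cy+t*vy])
print('ends',plane('wrist5',258,80+158/2.4,130),plane('wrist5',258,80+285/2.4,130))
# knob height of placed cover
o=[]
for f in('side5','scene5'):
    p=proj(f,(458,-120,92)); c,s=blob(f,*p,10,60); print(f,p,c,s); o.append((f,*c))
print(tri(*o))
E
```

```text
disc [457.20335791 107.43803589 134.82626689] [np.float64(0.6759569095573961), np.float64(0.6759569095574014)]
px width 10.0 rows 147 202
yaw -8.690429 445.07324 109.2923 [array([433., 111.]), array([470., 105.])]
axis at centre [np.float64(457.55867785763616), np.float64(107.38389152513552)]
ends [429.3151084  112.24189675 130.        ] [485.40447513 103.69586742 130.        ]
side5 [270.6302423  192.51700034] [270.20744681 188.01595745] [260 182  20  17 188]
scene5 [275.80610872 212.50327082] [276.43434343 211.90909091] [272 205  13  15  99]
(array([ 458.84958727, -124.14200468,  102.59153889]), [np.float64(6.353922941737629), np.float64(6.353922941737448)])
```

Bar centre is (457.5, 107.4), yaw −8.7°, top z≈134.8, all as expected. Descend so the grasp point is on the bar.

>>> {"op": "jog_arm", "data": {
  "moves": "0 0 0 0 1 -30 -1;0 0 0 0 1 -65 -1;0 0 0 0 1 -100 -1;0 0 0 0 1 -130 -1;0 0 0 0 1 -155 -1;0 0 0 0 1 -172 -1;0 0 0 0 1 -180 -1;0 0 0 0 1 -184 -1;0 0 0 0 1 -184 -1;0 0 0 0 1 -184 -1;0 0 0 0 1 -184 -1"
}}

```text
time_s: 11.68
tool_pos: [458.5, 108.0, 106.7]
tcp_rot: [-1.57, -0.001, -0.151]
wrist_force: [-0.5, -0.3, -0.2]
opening: 0.999
```

>>> {"op": "jog_arm", "data": {
  "moves": "0 0 0 0 0 0 1;0 0 0 0 0 0 1;0 0 0 0 0 0 1;0 0 0 0 0 0 1;0 0 0 0 0 0 1;0 0 0 0 0 0 1;0 0 0 0 0 0 1;0 0 0 0 0 0 1;0 0 0 0 0 0 1;0 0 0 0 0 0 1;0 0 0 0 0 0 1;0 0 0 0 0 0 1;0 0 0 0 0 0 1;0 0 0 0 0 0 1;0 0 0 0 0 0 1;0 0 0 0 0 0 1;0 0 0 0 0 0 1;0 0 0 0 0 0 1;0 0 0 0 0 0 1;0 0 0 0 0 0 1",
  "grip_force": 40
}}

```text
time_s: 13.35
tool_pos: [457.7, 107.7, 105.5]
tcp_rot: [-1.571, 0.0, -0.151]
wrist_force: [0.5, -1.2, -0.9]
opening: 0.144
```

Opening is 12.5 mm, so the bar is gripped. Draw slowly, first 15 mm.

>>> {"op": "jog_arm", "data": {
  "moves": "0 0 0 0 0 1 1;0 0 0 0 0 3 1;0 0 0 0 0 5 1;0 0 0 0 0 8 1;0 0 0 0 0 11 1;0 0 0 0 0 14 1;0 0 0 0 0 15 1;0 0 0 0 0 15 1;0 0 0 0 0 15 1"
}}

```text
time_s: 14.1
tool_pos: [457.6, 107.8, 120.6]
tcp_rot: [-1.571, 0.0, -0.15]
wrist_force: [-1.1, 1.0, -6.7]
opening: 0.142
```

The block's weight is on the wrist (about 6 N) with no jamming. Continue.

>>> {"op": "jog_arm", "data": {
  "moves": "0 0 0 0 0 3 1;0 0 0 0 0 7 1;0 0 0 0 0 12 1;0 0 0 0 0 17 1;0 0 0 0 0 23 1;0 0 0 0 0 29 1;0 0 0 0 0 35 1;0 0 0 0 0 41 1;0 0 0 0 0 47 1;0 0 0 0 0 53 1;0 0 0 0 0 59 1;0 0 0 0 0 65 1;0 0 0 0 0 70 1;0 0 0 0 0 74 1;0 0 0 0 0 77 1;0 0 0 0 0 79 1;0 0 0 0 0 80 1;0 0 0 0 0 80 1;0 0 0 0 0 80 1;0 0 0 0 0 80 1"
}}

```text
time_s: 15.77
tool_pos: [457.5, 107.7, 200.3]
tcp_rot: [-1.571, 0.0, -0.151]
wrist_force: [-0.2, -0.1, -6.4]
opening: 0.141
```

>>> {"op": "jog_arm", "data": {
  "moves": "0 0 0 0 0 0 1;0 0 0 0 0 0 1;0 0 0 0 0 0 1;0 0 0 0 0 0 1;0 0 0 0 0 0 1;0 0 0 0 0 0 1"
}}

```text
time_s: 16.27
tool_pos: [457.7, 107.7, 200.6]
tcp_rot: [-1.571, -0.0, -0.151]
wrist_force: [-0.0, -0.4, -6.8]
opening: 0.143
```

```bash
python3 - <<'E'
from h import *
for n in ('wrist','side','scene'): s,o=snap(n,n+'6')
print(o['tool_pos'],o['wrist_force'],o['wrist_torque'],o['opening'])
c=np.array([457.5,107.4,0]);Rz=R.from_euler('z',-8.7,degrees=True).as_matrix()
for p in((-28,-38,125),(-28,38,125),(28,-38,125),(-28,-38,173)): print(p,[proj(f,c+Rz@np.array(p,float)).round(1) for f in('scene6','side6')])
a=cv2.resize(cv2.imread('pics/scene6.png')[140:250,120:300],(576,352),interpolation=2); b=cv2.resize(cv2.imread('pics/side6.png')[160:270,190:300],(352,352),interpolation=2)
w=cv2.imread('pics/wrist6.png')[120:300,120:400]
cv2.imwrite('pics/c6.png',np.vstack([cv2.resize(np.hstack([a,b]),(790,300)),cv2.copyMakeBorder(cv2.resize(w,(440,283)),0,0,0,350,0)]))
E
```

```text
[457.71185045 107.70495963 200.54086316] [-0.66304728 -0.07711907 -7.23893099] [ 0.04682554 -0.00154682  0.01520553] 0.14269265696934189
(-28, -38, 125) [array([211.3, 190. ]), array([247.6, 214.9])]
(-28, 38, 125) [array([192.6, 181. ]), array([231. , 225.5])]
(28, -38, 125) [array([223.8, 181.4]), array([235.5, 208.1])]
(-28, -38, 173) [array([210.2, 176.4]), array([247.4, 202.9])]
```

View pics/c6.png

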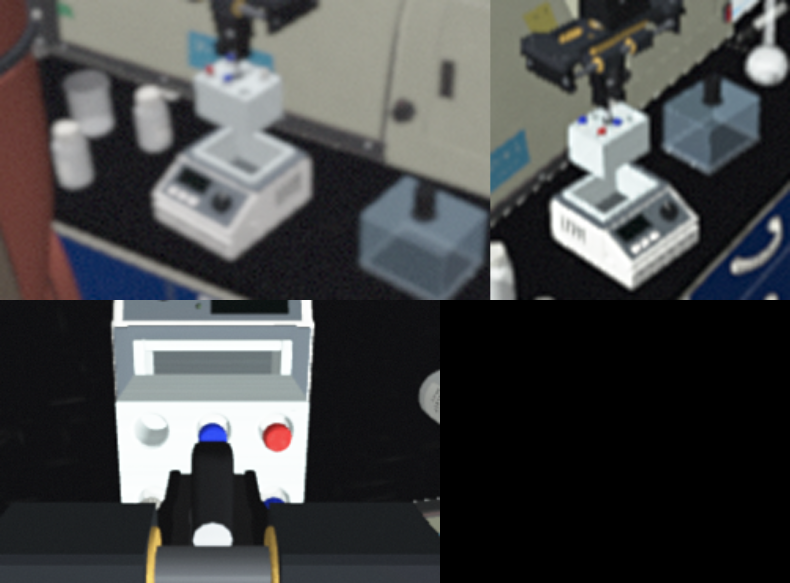

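The block hangs level over the open well. Its near lower corner is at scene (209,189), predicted (211,190) for 50 mm of air. Vial caps are in place, and the cover stands upright on the bench to the right. The bystanders in view have not moved.

```bash
python3 -c "
from h import *
print(arm.hand_in())"
```

```text
the job is handed in; nothing more can be done
None
```

The cover is standing upright on the bench at about (458, −120) mm. The block is held still by its T-handle above the well, and I handed the job in at about 16.5 s. No verdict was reported.

**Last checks**
- **Block height:** by arm position the handle is at z ≈ 221 mm, which leaves about 5 cm between block and rim. The block's near lower corner was within about 2 px of where that height predicts in the scene camera.
- **Hold:** finger opening is 12.4 mm on the 13 mm bar. The vertical force is about 7 N, close to the block's weight. Sideways force and wrist torque are near zero.
- **Tilt and vials:** the block looks level and the visible vial caps sit in their holes. I judged both by eye, not by measurement.
- **Bystanders:** the two sample bottles, beaker and flask look unmoved in the views I looked at. The timer and pen were not in the last crops, but the arm never went near them.

**Checks that failed or disagreed**
- **Cover grip:** I started lifting before the fingers had fully closed, so they gripped the knob about 8 mm higher than planned. It held.
- **Setting down the cover:** it met the bench with a push of about 24 N, more than intended. I eased that off before letting go.
- **Cover height on the bench:** measuring the released knob gave about 103 mm with a 6 mm mismatch between views, so I discarded it. Before release, the cover's lower corner matched bench height in the scene picture.

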